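# Build up a guide roller on its stub axle

## Task

Build up the guide roller on the stub axle of the assembly stand: thread on the narrow spacer sleeve first, then the wide roller, and last push on the closed end cap, open side towards the stand, until the axle's spring ball has snapped into it and the whole stack sits tight against the axle's shoulder. Press firmly enough to get over the ball, but never press spacer, roller and cap against each other with more than 25 N, because the roller's hub is soft plastic. Leave the shaft collar, star knob and rubber foot lying where they are.

Things in the scene. Friction and masses are not known exactly. Their poses are not given: they have to be found in the camera images.
- stand: Fixed assembly stand: grey base plate 130 x 125 mm, aluminium upright with split clamp head (48 mm wide in x, 20 mm thick in y, top 139 mm above the bench). Origin on the bench under the middle of the clamp head, z up. A level steel stub axle, centre line at x = 0, z = 110 mm, sticks out of the clamp along the stand's +y.
- clamp (a point): Point on the axle's centre line in the middle of the clamp; its y axis points out along the axle. Axle 16 mm thick; shoulder disc 28 mm. The axle's reach differs and is not measured: the shoulder's outer face lies 18 to 46 mm from here. From that face: spring ball at 62 mm, taper 66 to 72 mm (tip 9 mm thick). When all is home: spacer 0 to 20, roller 20 to 52, cap 52 to 78 mm.
- detent (a joint): Spring ball, 8 mm, standing 3 mm out of the top of the axle near its tip. Value in m: 0 = fully out, up to 0.0035 as it is pressed in. Each part must be pushed over it (about 5 to 10 N along the axle, then some 3 to 5 N of rubbing). A part stopped over it keeps it 0.8 mm or more in. It is out again, at 0, once spacer or roller have passed, and when it has snapped into the cap's chamber, which holds the cap.
- spacer_center (a point): Centre of the spacer: loose plain aluminium sleeve, 32 mm outside diameter, 18 mm bore, 20 mm long, 60 g. Its y axis is the bore's axis and at the start points as the rest's y axis does (the part may have rolled about it). At the start it stands on edge on the rest, centre 44 mm above the bench.
- roller_center (a point): Centre of the roller: loose wheel with black tyre and white hub, 46 mm outside diameter, 18 mm bore, 32 mm long, 55 to 110 g. Its y axis is the bore's axis, as for the spacer. At the start it stands on edge on the rest, centre 51.5 mm above the bench.
- cap_center (a point): Centre of the end cap: loose dark steel cup, 36 mm outside diameter, 26 mm long, 50 to 100 g. Its y axis points from the open side (18 mm bore through a 5 mm lip, then a chamber 26 mm wide, 17 mm deep) to the closed side (4 mm thick). At the start it stands on edge on the rest, centre 46 mm above the bench, open side to the rest's -y.
- rest: Fixed parts rest to the left (+y) of the stand, turned by under 0.3 rad: base 60 x 185 x 6 mm, two level rods (8 mm thick, 18 mm apart, tops 30 mm above the bench) along its y on four cross plates (30 mm wide, 36 mm high). Origin on the bench under its middle. Spacer, roller and cap stand at y = -55, 0, +55 mm in any order; grip them from above across the diameter.
- shaft_collar: Bystander: loose clamp collar, 30 mm, 12 mm high, behind the work.
- star_knob: Bystander: black star knob with stud up, 40 mm wide, 46 mm high, behind the stand.
- rubber_foot: Bystander: black rubber foot, 29 mm wide, 16 mm high, behind the work.
Mind the look-alikes: they are no part of the job. Leave any orange or turquoise look-alike of the part that bears spacer_center alone.

How it is judged:
By the outcome, as a careful person would: the job done as asked, in the order asked, and still so for the second after the job is handed in, with the robot touching nothing.
It also fails if it takes over 70 s, if anything falls off the work surface, if the arm or the gripper's body presses on something with over 40 N, if the wrist force passes 120 N, or if a joint passes its speed limit or range.

## Robot

A 7-joint arm with a two-finger parallel gripper is mounted at the origin on a cart in front of the work surface, level with it; the furniture and walls round the work are solid. World frame = base frame: x ahead of the robot, y to its left, z up, the work surface at z = 0. Lengths are in mm, angles in rad, forces in N, time in s.
With the tool pointing down it reaches from about 400 to 875 mm from the base axis. Payload 19.3 kg.
Tool frame: the origin (TCP) lies at the very end of the fingers, on their centre line; the grasp point (between the pads) lies 19 mm behind it (grip_point_offset is the z of the grasp point in the tool frame, in mm); z points along the fingers, x is the direction in which the jaws open and shut, and the axes are right-handed (so a half turn about z gives the same grasp; the last joint's range is limited). The gripper opens to 85 mm and grips with 20 to 120 N. Pads are 22 mm wide; open, the fingers measure 114 mm over their backs; the gripper's body (76 mm by 85 mm) begins 54 mm behind the grasp point. The pads swing forward as they close: fully open they stand 13 mm farther back than shut.
Start: joints at [-1.376, 0.521, -0.036, 1.599, 0.021, 1.021, -0.113], TCP at [163.592, 603.202, 231.291] pointing down, gripper open.
Joint ranges: [-2.91, 2.91], [-0.3, 2.13], [-1.5, 1.42], [0.17, 2.43], [-1.26, 4.41], [0.16, 1.93], [-2.52, 2.52]. Speed limits (rad/s): [1.89, 1.89, 2.39, 2.39, 3.01, 3.01, 3.01].

## Interface

Orientations are given as a 3x3 rotation matrix whose columns are the frame's x, y, z axes.
In Python, from workcell import movep, movel, goto_joints, open_gripper, clamp, wait, inverse_kinematics, read_state, camera, PlanningError, finish_job, grip_point_offset gives the robot as it stands. Calls block until the motion is done:
- movep(position, orientation): joint-space move of the TCP to a pose.
- movel(position, frame=None, max_speed=150, guard=None): straight line of the TCP; frame=None keeps the orientation; max_speed is the mean speed in mm/s. With guard (N) it stops when the force on the tool has changed by that much, and returns True; else False.
- goto_joints(angles): joint-space move.
- open_gripper() and clamp(): open the fingers fully, or close them until they stop; the grip force is fixed at half the most.
- wait(seconds).
- inverse_kinematics(position, orientation): joint angles nearest the present ones, or None.
- read_state(): the state.
- camera(name): name is "scene" or "top" or "wrist"; returns a dict with "image" (400x640x3 uint8, blue, green, red), "range_z" (400x640 float32, mm along the optical axis (not along the pixel's ray), 0 where there is no reading), "fx", "fy", "cx", "cy" (pixels), "cam_to_world" (4x4, takes a point from camera to world coordinates). Camera axes: x right, y up, looking along -z (the intrinsics and any distortion apply to the point x, -y, -z); pixel columns grow to the right and rows downward; lengths in mm; the calibration is good to about 2 mm. A picture is of the moment at which its call begins.
A pose or a line that the arm cannot do raises PlanningError and nothing moves.
- finish_job(): hands the job in, once; it reports no verdict.
The state is a dict: "time": time; "qpos": joint angles; "qvel": joint speeds; "joint_efforts": joint torques, N m; "eef_pos": TCP position; "tool_rot": TCP orientation; "ft_force": force on the tool from outside, world axes, zero at the start; "torque": the same for the moment, N m; "finger_gap": finger opening in mm.
Only numpy, scipy, OpenCV 4.12 (cv2) and the standard library are available. Lean on these libraries where they do the work, as an engineer would, in place of code of your own. Each camera call takes 0.05 s, during which the arm holds its last target. There are 200 camera calls.

## Working session

There is one attempt and no reset: what is moved stays moved. The work goes in short steps, each a Python script; the robot and the scene stay as the last script left them, time stands still between calls to the robot, and variables do not carry over. Pictures are saved under pics/ and viewed, about 8 in all and at most 12, crops included, and the job is handed in when it is done.

```bash
ls; mkdir -p pics; python3 - <<'E'
from workcell import *
import cv2,numpy as np
s=read_state();print(s['time'],s['eef_pos'],s['tool_rot'],s['finger_gap'],grip_point_offset)
for n in("scene","top"):
    c=camera(n);cv2.imwrite(f"pics/{n}0.png",c["image"]);np.savez(f"pics/{n}0.npz",**c)
    print(n,c["fx"],c["fy"],c["cx"],c["cy"],np.round(c["cam_to_world"],3).tolist(),[k for k in c])
E
```

```text
pics
0.0 [163.52307358 602.89483762 230.74513031] [[ 2.61729815e-01  9.65141161e-01 -2.08522526e-04]
 [ 9.65140553e-01 -2.61729885e-01 -1.08669958e-03]
 [-1.10339507e-03  8.31681346e-05 -9.99999388e-01]] 85.52791556666772 -18.700000000000003
scene 400.73989275859253 400.73989275859253 314.23872254030783 205.07106489029192 [[0.821, 0.396, -0.411, 177.553], [-0.571, 0.548, -0.611, -316.695], [-0.017, 0.736, 0.676, 674.703], [0.0, 0.0, 0.0, 1.0]] ['image', 'range_z', 'fx', 'fy', 'cx', 'cy', 'cam_to_world']
top 444.30725057269984 444.30725057269984 314.3907825714432 201.42316513907014 [[-0.001, 0.997, -0.072, 462.546], [-1.0, -0.003, -0.02, 188.082], [-0.02, 0.072, 0.997, 929.877], [0.0, 0.0, 0.0, 1.0]] ['image', 'range_z', 'fx', 'fy', 'cx', 'cy', 'cam_to_world']
```

View pics/scene0.png

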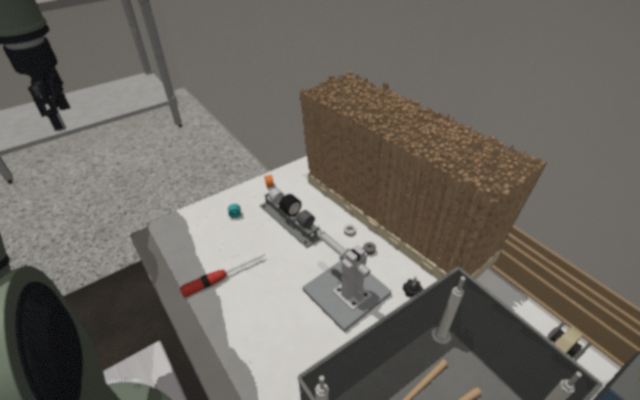

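View pics/top0.png

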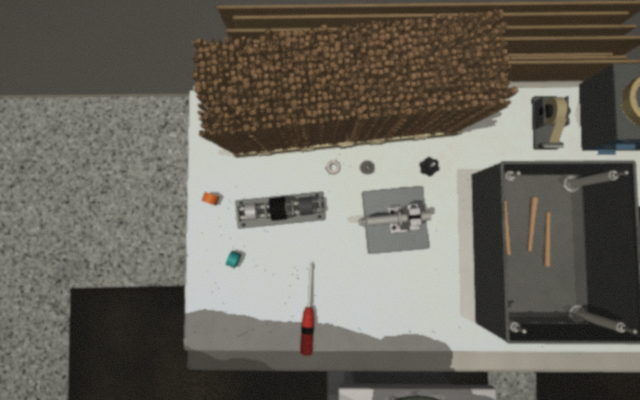

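The top view shows the rest at about (280,209), with a shiny sleeve on the left (+y), the black roller at (281,208) and a dark cap on the right. The stand is at (400,218) with its axle pointing left (+y). The orange part at (210,198) and the turquoise one at (233,259) are look-alikes. Next I'll take rough positions from the depth image.

```bash
cat > h.py <<'E'
from workcell import *
import cv2,numpy as np
def cloud(c):
    z=c["range_z"].astype(float);v,u=np.mgrid[0:z.shape[0],0:z.shape[1]]
    p=np.stack([(u-c["cx"])/c["fx"]*z,-(v-c["cy"])/c["fy"]*z,-z],-1)
    M=c["cam_to_world"];w=p@M[:3,:3].T+M[:3,3];w[z<=0]=np.nan;return w
def proj(c,P):
    M=c["cam_to_world"];q=(np.atleast_2d(P)-M[:3,3])@M[:3,:3];
    return np.c_[c["cx"]+c["fx"]*q[:,0]/-q[:,2],c["cy"]-c["fy"]*q[:,1]/-q[:,2]]
def tool(yaw):  # tool down, x axis (jaws) at angle yaw in world
    x=np.array([np.cos(yaw),np.sin(yaw),0]);z=np.array([0,0,-1.]);return np.c_[x,np.cross(z,x),z]
E
python3 - <<'E'
from h import *
c=dict(np.load("pics/top0.npz"));W=cloud(c)
def crop(v0,v1,u0,u1): return W[v0:v1,u0:u1].reshape(-1,3)
b=crop(240,300,330,350);print("bench z",np.nanmedian(b[:,2]))
for nm,box,z0,z1 in(("rest base/all",(185,232,230,330),15,90),("axle",(208,232,345,392),90,125),("clamp",(195,240,392,440),125,150),("plate",(180,258,355,435),3,20)):
    p=crop(*box);p=p[(p[:,2]>z0)&(p[:,2]<z1)]
    m=p.mean(0);_,s,vt=np.linalg.svd(p[:,:2]-m[:2],full_matrices=False);d=vt[0]*np.sign(vt[0,1])
    print(nm,len(p),m.round(1),"yaw",np.arctan2(-d[0],d[1]).round(4),"ext",np.ptp((p[:,:2]-m[:2])@d).round(1),p.min(0).round(1),p.max(0).round(1))
    if nm=="axle" or nm[0]=="r":
        for y in np.arange(p[:,1].min(),p[:,1].max(),6):
            q=p[(p[:,1]>=y)&(p[:,1]<y+6)];print(round(y),len(q),q.mean(0).round(1),q.max(0).round(1)) if len(q) else 0
im=c["image"];cr=cv2.resize(im[170:265,225:445],None,fx=3.6,fy=3.6,interpolation=cv2.INTER_CUBIC);cv2.imwrite("pics/topcrop.png",cr)
E
```

```text
bench z -0.7048505706042647
rest base/all 1276 [511.8 276.2  50.6] yaw 0.0974 ext 179.0 [489.1 188.9  15.2] [535.  368.4  76.7]
189 25 [518.9 191.8  30.7] [532.7 194.8  38.1]
195 37 [520.5 196.7  32.6] [534.2 199.   38.4]
201 23 [519.8 203.   28.1] [532.7 205.2  31. ]
207 47 [517.1 210.5  45. ] [534.7 212.7  64.2]
213 54 [517.4 216.3  59.6] [534.8 218.6  65.3]
219 54 [517.4 222.2  59.5] [535.  224.6  64.7]
225 55 [516.4 228.1  59.1] [535.  230.6  66.1]
231 49 [516.7 233.8  60.1] [532.7 236.3  65.9]
237 19 [514.7 240.2  28.3] [528.7 241.9  31.1]
243 27 [514.5 246.1  27.7] [528.7 248.7  31.8]
249 43 [514.4 251.5  33.4] [529.  254.   38.5]
255 23 [514.  257.9  28.6] [526.7 260.3  31.7]
261 88 [511.  264.1  59.3] [534.5 266.7  74.8]
267 68 [511.8 270.   69.2] [534.2 272.6  76.7]
273 72 [511.7 276.   68.4] [534.5 278.8  75.7]
279 71 [510.8 281.8  68.6] [534.6 284.7  76.2]
285 68 [509.5 287.7  68.8] [532.4 290.8  76. ]
291 37 [515.6 292.5  68.7] [532.6 295.5  75.3]
297 17 [505.8 300.8  28.1] [522.7 302.8  33.4]
303 51 [510.7 305.5  32.4] [524.3 308.8  37.8]
309 20 [507.4 312.   28.8] [520.
[... 473 characters left out ...]
093 ext 59.8 [477.9  64.  108.5] [496.2 123.  123. ]
64 30 [489.   66.8 115.2] [496.2  70.  119.1]
70 31 [488.1  73.1 116. ] [496.2  76.  119.7]
76 26 [487.2  79.3 115.7] [494.4  81.4 120. ]
82 28 [487.2  84.9 115.9] [494.4  87.9 119. ]
88 32 [486.6  90.9 115.3] [494.5  93.9 118.1]
94 27 [485.8  97.3 116.1] [492.6  99.6 119.9]
100 28 [485.4 103.1 115.7] [492.7 105.9 121.1]
106 28 [485.4 108.7 115.3] [492.7 112.  120.6]
112 31 [484.  115.1 117.4] [490.8 117.8 123. ]
118 20 [484.3 120.9 114.1] [490.7 123.  116.4]
clamp 236 [493.3  26.8 136.2] yaw -1.4743 ext 43.5 [470.4  14.6 125.1] [513.7  36.4 142.7]
plate 2954 [490.   44.2  14.3] yaw -1.4569 ext 164.1 [413.9 -40.7   3. ] [569.6 122.2  20. ]
```

View pics/topcrop.png

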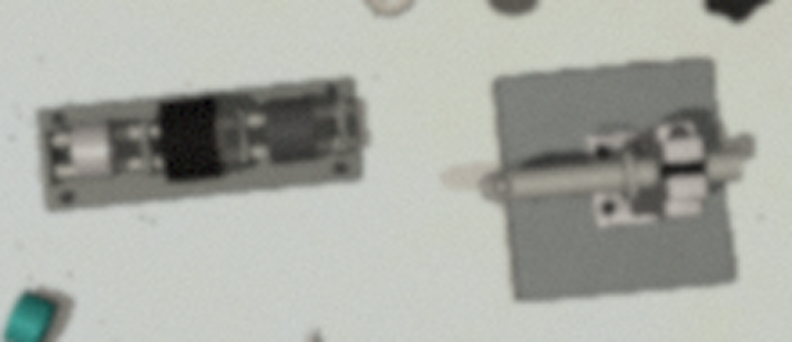

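The rest and stand are both yawed by about 0.095. Spacer, roller and cap stand from +y to -y, at y of about 333, 277 and 222. I'll move above the parts and the axle for close wrist views.

```bash
python3 - <<'E'
from h import *
for yaw in(.095,.095-np.pi):
    for P in([507,333,260],[512,277,170],[486,100,270],[484,125,92]):
        q=inverse_kinematics(P,tool(yaw));print(yaw,P,None if q is None else np.round(q,2))
yaw=.095
def go(P):
    movep(P,tool(yaw))
go([511,290,260])
for i,P in enumerate(([511,290,260],[486,95,270])):
    if i: go(P)
    wait(.3);c=camera("wrist");np.savez(f"pics/w{i}.npz",**c);cv2.imwrite(f"pics/w{i}.png",c["image"])
    s=read_state();print(s['time'],s['eef_pos'],np.round(c["cam_to_world"],3).tolist(),c["fx"],c["cx"],c["cy"])
cv2.imwrite("pics/w.png",cv2.resize(np.vstack([cv2.imread("pics/w0.png"),cv2.imread("pics/w1.png")]),None,fx=.75,fy=.75))
E
```

```text
0.095 [507, 333, 260] [-0.91  0.48  0.33  1.63 -0.17  1.06 -0.43]
0.095 [512, 277, 170] [-0.82  0.55  0.32  1.79 -0.22  0.84 -0.3 ]
0.095 [486, 100, 270] [-0.73  0.3   0.51  1.9  -0.17  0.98 -0.04]
0.095 [484, 125, 92] [-0.63  0.57  0.34  2.05 -0.34  0.57  0.05]
-3.046592653589793 [507, 333, 260] [-0.42  0.48 -0.37  1.6   0.19  1.09  2.39]
-3.046592653589793 [512, 277, 170] [-0.32  0.55 -0.39  1.76  0.26  0.88  2.41]
-3.046592653589793 [486, 100, 270] [ 0.59  0.54 -1.27  1.84  0.55  1.18  2.38]
-3.046592653589793 [484, 125, 92] [ 0.48  0.92 -1.28  2.    1.03  1.09  1.95]
2.1583 [510.87660676 290.25014451 259.96054805] [[0.995, -0.09, -0.031, 503.049], [0.095, 0.943, 0.32, 372.567], [0.0, -0.322, 0.947, 403.578], [0.0, 0.0, 0.0, 1.0]] 278.9160107943108 316.2969646124551 201.4891912196595
3.3167 [486.0185333   95.49829743 269.81647989] [[0.995, -0.09, -0.031, 478.302], [0.095, 0.943, 0.32, 177.817], [0.0, -0.322, 0.947, 413.419], [0.0, 0.0, 0.0, 1.0]] 278.9160107943108 316.2969646124551 201.4891912196595
```

View pics/w.png

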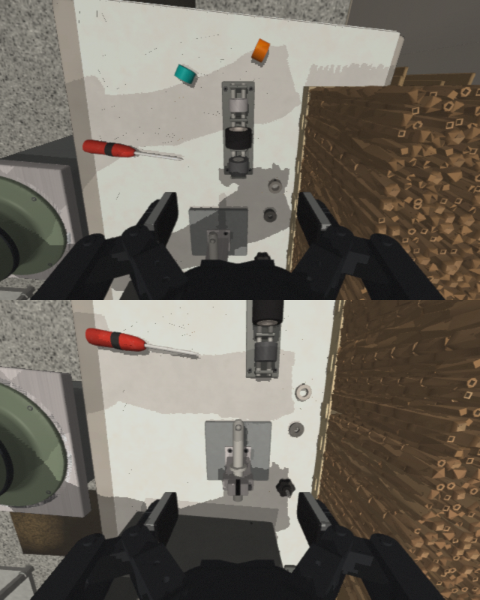

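The wrist views show spacer, roller and cap in a row at full-image x≈320, and the axle at x≈316. The view is clear of obstacles. I'll refine with a closer look at the axle tip and fit both views from depth.

```bash
cat >> h.py <<'E'
def axis_fit(W,c0,yaw,box,z0,z1,step=4):
    """in local frame (x',y') about c0: midpoint/extent of the points per y' bin"""
    d=W.reshape(-1,3);d=d[np.isfinite(d[:,0])];c,s=np.cos(yaw),np.sin(yaw);e=d[:,:2]-c0
    l=np.c_[e@[c,s],e@[-s,c],d[:,2]];k=(abs(l[:,0])<box[0])&(l[:,1]>box[1])&(l[:,1]<box[2])&(l[:,2]>z0)&(l[:,2]<z1);l=l[k];o=[]
    for y in np.arange(box[1],box[2],step):
        q=l[(l[:,1]>=y)&(l[:,1]<y+step)]
        if len(q)>8:a,b=np.percentile(q[:,0],[2,98]);o.append([y+step/2,(a+b)/2,b-a,q[:,2].max(),len(q)])
    return np.array(o)
E
python3 - <<'E'
from h import *
np.set_printoptions(suppress=True,precision=1,linewidth=150)
movep([483,165,140],tool(.095));wait(.3)
c=camera("wrist");np.savez("pics/w2.npz",**c);cv2.imwrite("pics/w2.png",c["image"]);print(read_state()['time'],read_state()['eef_pos'])
for n in("w2","w1","top0"):
    W=cloud(dict(np.load(f"pics/{n}.npz")));print(n,"axle");print(axis_fit(W,np.array([486.5,93]),.095,(20,-50,45),100,124))
for n in("w0","top0"):
    W=cloud(dict(np.load(f"pics/{n}.npz")));print(n,"rest");print(axis_fit(W,np.array([511.5,278]),.095,(30,-90,90),40,82))
E
```

```text
4.3083 [483.4 164.8 140.8]
w2 axle
[[-24.    1.   14.9 118.8  25. ]
 [-20.    1.   14.8 119.9  80. ]
 [-16.    1.   14.7 120.4  83. ]
 [-12.    1.   14.6 120.   82. ]
 [ -8.    1.1  14.5 120.2  86. ]
 [ -4.    1.1  14.4 120.   78. ]
 [  0.    1.1  14.3 120.1  95. ]
 [  4.    1.1  14.3 120.2  83. ]
 [  8.    1.1  15.9 119.8  97. ]
 [ 12.    1.2  15.7 120.4  95. ]
 [ 16.    1.2  15.6 120.6  89. ]
 [ 20.    1.2  15.5 123.4  86. ]
 [ 24.    1.3  15.4 122.6 152. ]
 [ 28.    1.1  12.8 118.8 131. ]
 [ 32.    1.6   8.8 117.2  98. ]]
w1 axle
[[-48.    0.8  11.  120.   15. ]
 [-44.    1.4  26.8 123.9  44. ]
 [-40.    1.   25.2 124.  122. ]
 [-36.    1.4  15.1 120.   42. ]
 [-32.    1.4  15.  119.7  47. ]
 [-28.    1.4  14.9 119.8  46. ]
 [-24.    1.4  14.9 120.2  45. ]
 [-20.    1.3  14.8 121.1  46. ]
 [-16.    1.3  14.7 120.1  49. ]
 [-12.    1.3  14.7 120.   45. ]
 [ -8.    1.3  14.6 120.1  50. ]
 [ -4.    1.3  14.5 120.5  47. ]
 [  0.    1.3  14.5 120.2  50. ]
 [  4.    1.3  14.4 120.   46. ]
 [  8.    1.3  14.4 120.2  54. ]
 [ 12.    1.3  14.3 120.5  49. ]
 [ 16.    1.3  14.2 120.9  48. ]

[... 1542 characters left out ...]
 16. ]
 [-64.    0.2  33.4  64.6  37. ]
 [-60.    0.8  33.7  65.3  37. ]
 [-56.    1.1  33.8  64.7  36. ]
 [-52.    1.6  33.9  66.1  37. ]
 [-48.    0.4  32.1  65.9  36. ]
 [-44.    0.2  33.5  65.7  38. ]
 [-16.    0.7  38.5  73.8  38. ]
 [-12.   -0.   43.2  74.8  49. ]
 [ -8.    0.3  42.9  76.7  49. ]
 [ -4.    0.8  43.2  75.7  47. ]
 [  0.    1.3  43.6  75.6  46. ]
 [  4.   -0.6  43.   76.2  50. ]
 [  8.    0.   43.3  75.6  44. ]
 [ 12.    0.3  43.1  76.   47. ]
 [ 16.    0.7  41.8  74.3  23. ]
 [ 44.    0.3  27.2  62.8  14. ]
 [ 48.    0.3  27.7  62.6  31. ]
 [ 52.   -0.3  29.8  60.6  32. ]
 [ 56.    0.2  30.   60.3  34. ]
 [ 60.    0.6  30.   60.8  31. ]
 [ 64.    0.9  28.2  60.9  29. ]]
```

View pics/w2.png

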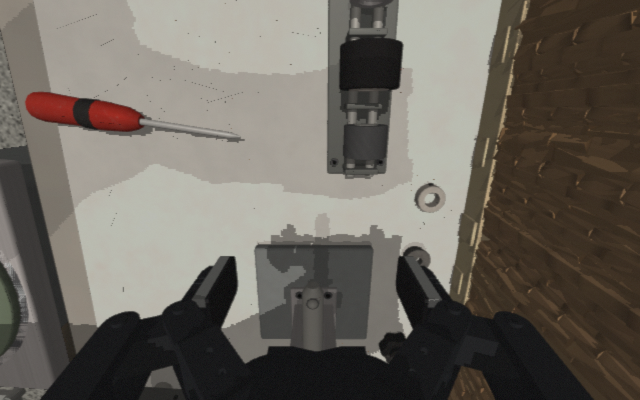

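In w2 the axle tip is centred at (315,300) between the fingers. The depth profile puts the ball at y'≈24, so the shoulder face is at y'≈-38 and the tip at +34 in my local frame. The wrist and top cameras disagree by about 1.7 mm laterally. I'll use the spacer in the gripper to calibrate that. Picking the spacer now.

```bash
cat >> h.py <<'E'
np.set_printoptions(suppress=True,precision=2,linewidth=150)
A0=np.array([486.5,93.]);YA=.0955   # axle local frame
R0=np.array([511.5,278.]);YR=.097
def loc(c0,yaw,x,y,z): c,s=np.cos(yaw),np.sin(yaw);return [c0[0]+c*x-s*y,c0[1]+s*x+c*y,z]
def ax(x,y,z): return loc(A0,YA,x,y,z)
def toax(p): c,s=np.cos(YA),np.sin(YA);e=np.array(p[:2])-A0;return np.array([e@[c,s],e@[-s,c],p[2]])
def st():
    s=read_state();c,q=np.cos(YA),np.sin(YA);f=s['ft_force']
    print("t%.1f"%s['time'],"axle-frame",toax(s['eef_pos']),"F",np.array([c*f[0]+q*f[1],-q*f[0]+c*f[1],f[2]]),"gap %.1f"%s['finger_gap'],flush=True);return s
def pick(x,y,zc):
    P=loc(R0,YR,x,y,0)
    movep(P[:2]+[150],tool(YR));movel(P[:2]+[zc-18.7],max_speed=120);clamp();wait(.2);st()
    movel(P[:2]+[140],max_speed=150);st()
E
python3 - <<'E'
from h import *
pick(1.3,56,44)
movep(ax(.5,75,140),tool(YA));movel(ax(.5,75,91.3));wait(.3);st()
c=camera("wrist");np.savez("pics/w3.npz",**c);cv2.imwrite("pics/w3.png",c["image"][150:])
W=cloud(c);print(axis_fit(W,A0,YA,(24,20,95),98,130,3))
E
```

```text
t7.0 axle-frame [ 44.12 237.89  25.73] F [0.93 0.22 4.91] gap 30.2
t7.9 axle-frame [ 43.25 237.67 139.18] F [-0.47  0.01 -0.85] gap 30.2
t9.4 axle-frame [ 0.82 75.2  91.92] F [ 0.61  0.06 -0.47] gap 30.2
[[  27.5     1.17   13.53  114.23   30.  ]
 [  30.5     1.06    9.73  116.64  214.  ]
 [  63.5     1.02   30.46  129.84   23.  ]
 [  66.5     1.     30.31  129.93  273.  ]
 [  69.5     1.01   30.28  129.98  342.  ]
 [  72.5     1.02   30.27  129.87  370.  ]
 [  75.5     1.     30.29  129.51  443.  ]
 [  78.5     1.02   30.28  129.91  509.  ]
 [  81.5    -3.81   39.93  129.99  662.  ]
 [  84.5     1.21   41.42  129.95 1871.  ]
 [  87.5     0.92   42.7   129.97  480.  ]]
```

View pics/w3.png

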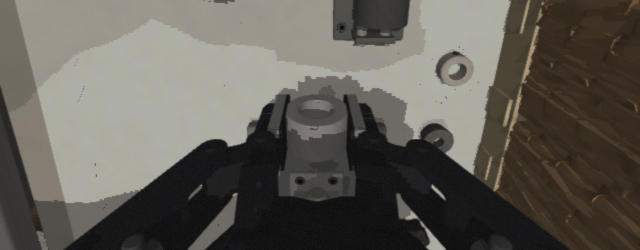

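The spacer is held level between the pads, bore ellipse at full-image (316,255) and the axle tip hidden behind it. Laterally the spacer measures 1.0 against 0.82 for the TCP, so the wrist bias is only about 0.2 mm and the axle is at x'≈0.95. The gap reads 30.2 instead of 32, so I'll check the part's height in the hand from depth.

```bash
python3 - <<'E'
from h import *
c=dict(np.load("pics/w3.npz"));W=cloud(c).reshape(-1,3);L=np.array([toax(p) for p in W])
for n,M in(("w3",L),):
  for y in range(24,100,4):
    for xx in (0.8,):
      q=M[(abs(M[:,0]-xx)<2)&(M[:,1]>=y)&(M[:,1]<y+4)&(M[:,2]>60)&(M[:,2]<160)];print(y,len(q),np.percentile(q[:,2],[5,50,95]) if len(q) else "")
# cross profile of spacer
q=M[(M[:,1]>68)&(M[:,1]<80)&(M[:,2]>95)&(M[:,2]<140)]
for x in range(-17,20,3):
    k=q[abs(q[:,0]-x)<1];print(x,len(k),np.median(k[:,2]) if len(k) else "")
for n in("w1","w2"):
  M=np.array([toax(p) for p in cloud(dict(np.load(f"pics/{n}.npz"))).reshape(-1,3)]);q=M[(abs(M[:,0]-1)<1.5)&(M[:,1]>-30)&(M[:,1]<15)&(M[:,2]>100)];print(n,"axle top z",np.median(q[:,2]))
E
```

```text
24 0 
28 95 [107.51 111.97 115.74]
32 4 [109.47 112.25 113.57]
36 0 
40 0 
44 0 
48 0 
52 0 
56 0 
60 0 
64 39 [125.66 126.4  127.25]
68 63 [125.86 126.7  127.72]
72 93 [101.7  126.51 127.41]
76 112 [101.49 126.31 127.41]
80 112 [101.52 126.43 127.49]
84 142 [ 96.62 122.25 127.06]
88 0 
92 0 
96 0 
-17 0 
-14 164 124.74238546757377
-11 82 121.3571341469999
-8 83 123.98015816058405
-5 111 125.52073102246045
-2 131 126.44525752067388
1 131 126.52607593302434
4 127 126.31398555648161
7 109 125.51804606428126
10 84 123.9735475694369
13 74 121.32837409893384
16 172 124.96264241278317
19 0 
w1 axle top z 353.17490892110004
w2 axle top z 119.12201024619134
```

```bash
cat >> h.py <<'E'
def slide(x,z,y0,ys,guard=15,sp=25):
    """advance along -y' in segments, printing forces; stop when the guard trips"""
    for y in ys:
        g=movel(ax(x,y,z),max_speed=sp,guard=guard);s=st()
        if g: print("GUARD toward",y);return True
    return False
E
python3 - <<'E'
from h import *
movel(ax(.75,48,91.4),max_speed=60);st()
slide(.75,91.4,48,[40,34,28,22,16,5])
E
```

```text
t10.0 axle-frame [ 0.79 47.93 91.41] F [ 1.17  0.09 -0.33] gap 30.3
t10.5 axle-frame [ 0.78 39.95 91.42] F [ 0.11 -0.01 -0.78] gap 29.9
t10.9 axle-frame [ 0.79 34.06 91.45] F [-0.06  2.05  0.17] gap 30.4
t11.1 axle-frame [ 0.87 31.85 91.41] F [-0.45 -0.15  3.63] gap 30.3
GUARD toward 28
```

```bash
python3 - <<'E'
from h import *
slide(.8,91.4,48,[28,22,16,5,-10,-20,-25,-33],guard=18,sp=25)
E
```

```text
t11.4 axle-frame [ 0.97 27.47 91.48] F [-0.46 -2.33  4.66] gap 30.4
t11.8 axle-frame [ 0.77 21.34 91.42] F [ 0.96 -2.29  4.99] gap 30.3
t12.2 axle-frame [ 0.78 15.3  91.39] F [ 0.15 -3.44  4.72] gap 30.0
t12.8 axle-frame [ 0.64  4.83 91.27] F [ 0.13  0.64 -1.18] gap 30.0
t13.6 axle-frame [ 0.79 -9.91 91.38] F [-0.8   0.33 -0.05] gap 30.3
t14.1 axle-frame [  0.82 -20.09  91.41] F [-0.08  0.02  0.25] gap 30.5
t14.5 axle-frame [  0.83 -25.15  91.4 ] F [-0.75 -0.01 -1.16] gap 30.3
t14.8 axle-frame [  0.75 -30.75  91.24] F [0.75 4.33 2.17] gap 30.1
GUARD toward -33
```

The spacer slid on with negligible side force and seated at TCP y'=-30.75 with a guard stop. Now I'll release it and fetch the roller.

```bash
python3 - <<'E'
from h import *
open_gripper();s=st();P=list(s['eef_pos']);movel([P[0],P[1],170.])
pick(2.0,1.5,51.5)
movep(ax(.8,75,140),tool(YA));movel(ax(.8,75,91.4));wait(.2);st()
c=camera("wrist");np.savez("pics/w4.npz",**c);cv2.imwrite("pics/w4.png",c["image"][150:])
M=np.array([toax(p) for p in cloud(c).reshape(-1,3)])
for y in range(48,100,4):
    q=M[(abs(M[:,0]-.8)<2)&(M[:,1]>=y)&(M[:,1]<y+4)&(M[:,2]>60)&(M[:,2]<160)];print(y,len(q),np.percentile(q[:,2],[5,50,95]) if len(q) else "")
print(axis_fit(cloud(c),A0,YA,(24,50,95),112,140,4))
E
```

```text
t15.4 axle-frame [  0.47 -30.86  91.02] F [-0.73  0.21  0.28] gap 85.5
t18.7 axle-frame [ 44.58 183.46  33.4 ] F [-3.57 -0.38  9.15] gap 44.5
t19.6 axle-frame [ 44.06 183.18 139.23] F [ 0.38  0.32 -0.69] gap 44.4
t20.8 axle-frame [ 1.3  75.31 92.22] F [ 0.59 -0.09  0.33] gap 44.0
48 0 
52 0 
56 3 [132.95 133.06 133.24]
60 54 [133.1  133.82 134.72]
64 69 [133.12 133.91 134.57]
68 61 [133.1  134.02 134.72]
72 67 [133.12 133.92 134.81]
76 70 [133.04 133.97 134.61]
80 117 [101.46 133.39 134.76]
84 117 [101.63 133.66 134.55]
88 286 [ 93.13 125.22 134.07]
92 0 
96 0 
[[  60.      1.39   39.32  134.58  237.  ]
 [  64.      1.34   44.84  134.95  647.  ]
 [  68.      1.18   45.13  135.22  709.  ]
 [  72.      0.99   45.52  135.82  772.  ]
 [  76.      0.74   46.02  137.46  800.  ]
 [  80.      0.69   46.11  138.47  815.  ]
 [  84.      0.13   47.28  137.99  926.  ]
 [  88.     -0.31   46.16  139.96 1388.  ]
 [  92.      1.62   38.07  134.46 1140.  ]]
```

View pics/w4.png

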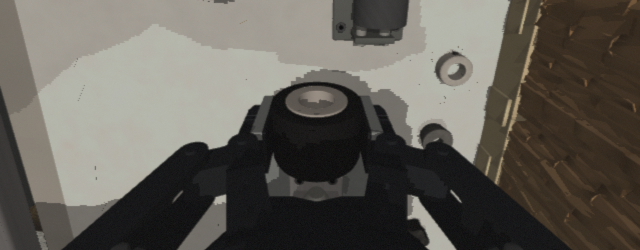

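The roller is level in the hand, bore at full-image (317,250). The depth puts its top at 133.9, which matches a centre at 110.9. Threading it on.

```bash
python3 - <<'E'
from h import *
movel(ax(.75,54,91.4),max_speed=60);st()
slide(.8,91.4,48,[46,40,34],guard=18,sp=25) or slide(.8,91.4,0,[28,20,10,4,0],guard=15,sp=20) or slide(.8,91.4,0,[-12],guard=12,sp=12)
E
```

```text
t21.3 axle-frame [ 0.83 53.65 91.45] F [ 0.64 -0.26  0.13] gap 44.3
t21.8 axle-frame [ 0.79 45.95 91.41] F [ 0.44 -0.38 -0.57] gap 44.4
t22.2 axle-frame [ 0.82 40.3  91.45] F [-0.4   4.35 -0.43] gap 44.6
t22.6 axle-frame [ 1.   33.26 91.59] F [ 0.89 -3.35  4.41] gap 44.0
t23.0 axle-frame [ 0.85 27.52 91.42] F [ 0.18 -2.51  4.19] gap 44.4
t23.6 axle-frame [ 0.75 19.46 91.38] F [ 0.48 -1.98  5.17] gap 44.1
t24.2 axle-frame [ 0.75  9.38 91.37] F [ 0.86 -3.32  4.81] gap 44.3
t24.7 axle-frame [ 0.59  3.05 91.25] F [ 0.18 -7.15  0.52] gap 44.4
t25.0 axle-frame [ 0.62 -0.06 91.29] F [ 1.06  0.1  -0.38] gap 44.1
t25.6 axle-frame [ 0.69 -4.22 91.24] F [1.18 2.38 1.21] gap 44.2
GUARD toward -12
```

```bash
python3 - <<'E'
from h import *
open_gripper();s=st();P=list(s['eef_pos']);movel([P[0],P[1],170.])
pick(2.1,-53.5,46)
movep(ax(.8,85,140),tool(YA));movel(ax(.8,85,91.4));wait(.2);st()
c=camera("wrist");np.savez("pics/w5.npz",**c);cv2.imwrite("pics/w5.png",c["image"][150:])
M=np.array([toax(p) for p in cloud(c).reshape(-1,3)])
for y in range(60,108,4):
    q=M[(abs(M[:,0]-.8)<2)&(M[:,1]>=y)&(M[:,1]<y+4)&(M[:,2]>60)&(M[:,2]<160)];print(y,len(q),np.percentile(q[:,2],[5,50,95]) if len(q) else "")
E
```

```text
t26.1 axle-frame [ 0.46 -4.34 91.04] F [0.16 0.17 0.33] gap 85.4
t29.3 axle-frame [ 44.81 128.36  27.67] F [-1.38 -0.15  7.32] gap 34.4
t30.2 axle-frame [ 44.26 128.14 139.24] F [-0.62 -0.04 -2.36] gap 34.4
t31.2 axle-frame [ 1.32 85.27 92.19] F [-0.12 -0.55 -1.09] gap 34.4
60 0 
64 0 
68 8 [128.2  128.85 129.22]
72 54 [128.66 129.36 130.08]
76 63 [128.31 129.29 129.89]
80 64 [128.47 129.38 130.16]
84 65 [128.49 129.29 130.12]
88 67 [128.61 129.34 130.38]
92 73 [128.57 129.42 130.2 ]
96 316 [ 96.94 117.06 129.25]
100 0 
104 0
```

View pics/w5.png

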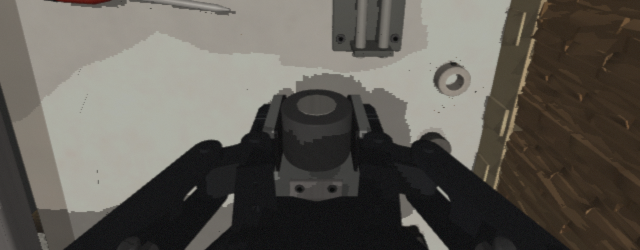

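The cap is held level with its closed disc facing +y at (317,253), so the open side faces the stand. Its apparent centre is about 0.4 mm high, so I'll go in slightly lower. Pushing on.

```bash
python3 - <<'E'
from h import *
movel(ax(.75,52,91.1),max_speed=60);st()
slide(.8,91.1,0,[46,41],guard=15,sp=25) or slide(.8,91.1,0,[37,33,31],guard=20,sp=15) or slide(.8,91.1,0,[18],guard=13,sp=9)
E
```

```text
t31.9 axle-frame [ 0.8  52.1  91.11] F [-0.64  1.02 -1.03] gap 34.3
t32.3 axle-frame [ 0.79 45.95 91.11] F [-0.46  0.33 -0.31] gap 34.4
t32.7 axle-frame [ 0.8  40.82 91.13] F [ 0.    0.46 -1.19] gap 34.3
t33.1 axle-frame [ 0.82 37.55 91.11] F [-0.91  5.91 -2.24] gap 34.2
t33.5 axle-frame [ 1.09 32.64 91.32] F [ 0.55 -2.65  5.28] gap 34.3
t33.8 axle-frame [ 0.91 30.46 91.17] F [ 0.93 -3.15  4.55] gap 34.4
t34.6 axle-frame [ 0.64 24.87 90.85] F [0.47 1.65 2.71] gap 33.7
GUARD toward 18
```

```bash
python3 - <<'E'
from h import *
open_gripper();s=st();P=list(s['eef_pos']);movel([P[0],P[1],170.]);movep(ax(.8,-30,190),tool(YA));wait(.3)
c=camera("wrist");np.savez("pics/w6.npz",**c);st()
W=cloud(c);o=axis_fit(W,A0,YA,(26,-60,60),100,140,1);print(o[:,:4].tolist().__str__() if 0 else o[:,[0,1,2,3]])
u,v=proj(c,ax(0.8,0,120))[0].astype(int);print(u,v)
cv2.imwrite("pics/w6.png",cv2.resize(c["image"][max(0,v-90):v+90,u-100:u+100],None,fx=3,fy=3,interpolation=cv2.INTER_CUBIC))
E
```

```text
t35.2 axle-frame [ 0.6  24.85 90.81] F [ 0.25  0.18 -0.01] gap 85.4
t36.5 axle-frame [  0.63 -29.48 189.62] F [0.53 0.04 0.37] gap 85.3
[[-59.5    0.89  46.57 139.99]
 [-58.5    0.64  45.46 139.98]
 [-57.5    0.43  41.43 139.92]
 [-56.5   -3.86  25.94 134.74]
 [-55.5    0.9   13.98 119.18]
 [-54.5    1.48  13.64 119.25]
 [-53.5    0.18  12.59 119.98]
 [-52.5    1.1   14.38 119.56]
 [-51.5    0.47  13.18 119.6 ]
 [-50.5    1.06  13.74 119.81]
 [-49.5    0.76  13.78 119.59]
 [-48.5    0.9    7.34 119.73]
 [-45.5    1.39  25.01 124.28]
 [-44.5    1.57  23.81 126.38]
 [-43.5    0.32  23.98 125.76]
 [-42.5    0.42  24.17 125.82]
 [-41.5   -0.22  20.46 125.37]
 [-40.5    2.88  26.72 125.72]
 [-39.5    0.9   27.98 126.9 ]
 [-38.5    1.8   29.69 126.5 ]
 [-37.5    0.87  28.11 127.56]
 [-36.5    1.34  30.29 127.06]
 [-35.5    0.85  28.01 126.76]
 [-34.5    1.69  29.59 127.4 ]
 [-33.5    0.88  27.74 127.23]
 [-32.5    1.78  29.32 126.71]
 [-31.5    1.37  28.42 127.49]
 [-30.5    0.94  29.33 126.77]
 [-29.5    1.35  28.58 126.92]
 [-28.5    1.18  28.67 126.7 ]
 [-27.5    0.83  29.28 126.54]
 [-
[... 1258 characters left out ...]
4 128.88]
 [ 16.5    0.88  33.46 128.99]
 [ 17.5    1.13  32.31 129.03]
 [ 18.5    1.3   32.22 128.62]
 [ 19.5    1.28  33.78 129.34]
 [ 20.5    0.76  31.42 129.34]
 [ 21.5    1.32  32.11 128.55]
 [ 22.5    1.68  32.94 128.62]
 [ 23.5    0.82  32.37 129.03]
 [ 24.5    1.27  32.04 128.68]
 [ 25.5    1.19  31.65 128.72]
 [ 26.5    1.26  33.16 128.48]
 [ 27.5    1.25  31.97 129.29]
 [ 28.5    0.8   32.24 128.77]
 [ 29.5    1.12  33.37 128.72]
 [ 30.5    0.85  32.46 128.44]
 [ 31.5    0.32  33.   128.58]
 [ 32.5    1.22  33.34 128.54]
 [ 33.5    1.22  32.31 128.13]
 [ 34.5    1.21  35.07 128.99]
 [ 35.5    1.2   33.24 128.64]
 [ 36.5    1.19  32.54 129.26]
 [ 37.5    0.58  29.95 127.19]]
316 178
```

View pics/w6.png

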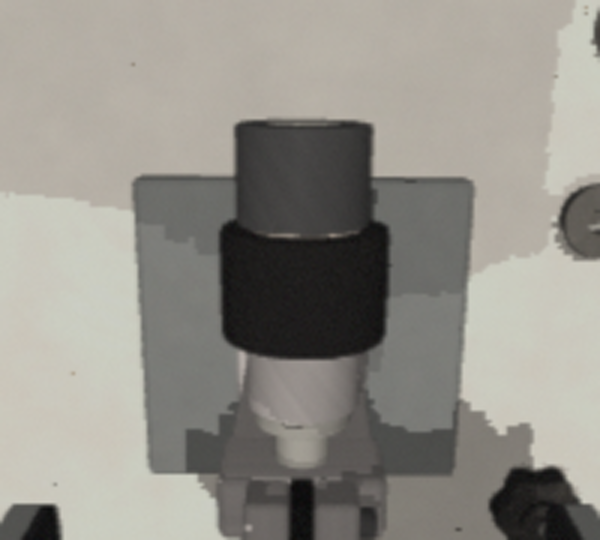

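The picture shows cap, roller and spacer closed up against each other, with the shoulder at the bottom and no gaps. The hard stops agree with this. The grasp offsets predict roller to spacer 26.5 mm and cap to roller 29.0 mm, and I measured 26.53 and 29.09. The robot is clear of everything, so I'm handing in.

```bash
python3 - <<'E'
from h import *
st();finish_job()
E
```

```text
t36.5 axle-frame [  0.63 -29.48 189.62] F [0.53 0.04 0.37] gap 85.3
the job is handed in; nothing more can be done
```

I threaded the spacer, roller and cap onto the axle in that order, cap with its open side to the stand, and handed the job in at 36.5 s with the robot clear. No verdict was reported.

- **Fit:** The last wrist picture and its depth profile show shoulder, spacer, roller and cap closed up with no gaps. The spacing between the stop positions matches what the grasps predict to about 0.1 mm: 26.53 against 26.5 mm, and 29.09 against 29.0 mm.
- **Force:** The roller was pushed home with a 12 N force limit and the cap with 13 N. I did not record the peaks, so staying under 25 N rests on those limits and the slow final speed of about 10 mm/s.
- **Spring ball:** I did not read the ball or tug the cap. That it snapped in is inferred from the cap sitting fully home.
- **Disagreements:**
  - The wrist and top cameras differed by about 1.7 mm sideways; I settled it by measuring the spacer while it was in the gripper.
  - The finger gap read about 1.6 to 2 mm under each part's diameter, while the depth images showed the parts held close to the expected height.
- **Other parts:** I did not touch the collar, knob, foot or the coloured look-alikes.

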